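# Set the flats-lane guide roller with the step gauge

## Robot

A 6-joint arm with a two-finger parallel gripper is mounted at the origin on the work surface. World frame = base frame: x ahead of the robot, y to its left, z up, the work surface at z = 0. Lengths are in m, angles in rad, forces in N, time in s.
With the tool pointing down it reaches from about 0.3 to 0.775 m from the base axis. Payload 14.6 kg.
Tool frame: the origin (TCP) lies on the centre line of the jaws, within the pads' length; the fingertips stand 19 mm ahead of it and the grasp point (between the pads) is the TCP; z points along the fingers, y is the line along which they close (so a half turn about z gives the same grasp; the last joint's range is limited). The gripper opens to 85 mm and grips with 20 to 120 N. Pads are 22 mm wide; open, the fingers measure 114 mm over their backs; the gripper's body (76 mm by 85 mm) begins 54 mm behind the grasp point. The pads swing forward as they close: fully open they stand 13 mm farther back than shut.
Start: joints at [1.174, 0.3, 1.521, -0, 1.321, -0.067], TCP at [0.178, 0.52, 0.25] pointing down, gripper open.
Joint ranges: [-3.03, 3.03], [-0.79, 2.21], [0.23, 2.52], [-1.04, 4.18], [0, 3.07], [-2.55, 2.55]. Speed limits (rad/s): [2.22, 2.22, 2.57, 3.14, 3.14, 3.14].

## Interface

Orientations are given as a unit quaternion [w, x, y, z].
In Python, from station import robot, eoat, solver, vision, workorder, spotter, monitor gives the robot as it stands. Calls block until the motion is done:
- robot.reach(position, orientation): joint-space move of the TCP to a pose.
- robot.servo_line(position, velocity=0.15, orientation=None, f_stop=None): straight line of the TCP; orientation=None keeps the orientation; velocity is the mean speed in m/s. With f_stop (N) it stops when the force on the tool has changed by that much, and returns True; else False.
- robot.move_j(angles): joint-space move.
- eoat.grip(opening, squeeze=None): opening from 0.0 (shut) to 1.0 (fully open); squeeze is the grip in N (None keeps the last); returns when the fingers have stopped.
- robot.dwell(seconds).
- solver.inverse_kinematics(position, orientation): joint angles nearest the present ones, or None.
- vision.capture(name): name is "scene" or "top"; returns (picture, depth): 420x560x3 uint8, red, green, blue; 420x560 float32, m along the optical axis (not along the pixel's ray), 0 where there is no reading.
- vision.camera_info(name): a dict with "camera_matrix" (3x3 intrinsics, pixels), "D" ([k1, k2, p1, p2, k3] as OpenCV has them; the pictures are not rectified), "R" (3x3) and "t" (3): a world point X has camera coordinates R X + t. Camera axes: x right, y down, z forward; pixel columns grow to the right and rows downward; lengths in m; the calibration is good to about 2 mm. A picture is of the moment at which its call begins. camera_info takes no time and is no camera call.
A pose or a line that the arm cannot do raises robot.PlanningError and nothing moves.
- workorder.finish_job(): hands the job in; it is judged then, once.
Trained networks look in the newest picture that a camera, given by its name, has taken for a name from the list of things; names that differ only in an ending like _2 or _b are one class to them, and where a whole thing is asked for, a point or a joint stands for the part that bears it (a point fixed in the world has none). Each returns a list of dicts, best first, with "p" (0 to 1); they miss things now and then, are a little off and sometimes report something else, mostly with a low value. They report only what shows in the picture. A call takes as long as a camera call. They do not tell look-alikes from the thing itself.
- spotter.boxes_of(camera, label): "rect" ([centre column, centre row, width, height] in pixels, round what is visible of it).
Readings, each from a call of its own:
- monitor.get_clock(): time.
- monitor.get_joints(): joint angles.
- monitor.get_dq(): joint speeds.
- monitor.get_effort(): joint torques, N m.
- monitor.get_tcp_pos(): TCP position.
- monitor.get_tcp_rot(): TCP orientation.
- monitor.get_contact_force(): force on the tool from outside, world axes, zero at the start.
- monitor.get_ft_torque(): the same for the moment, N m.
- monitor.get_opening(): opening from 0.0 (shut) to 1.0 (fully open).
- monitor.get_grasp_force(): force on a finger pad.
Only numpy, scipy, OpenCV 4.12 (cv2) and the standard library are available. Lean on these libraries where they do the work, as an engineer would, in place of code of your own. Each camera call takes 0.05 s, during which the arm holds its last target. There are 200 camera calls.

## Task

Turn the eccentric bolt of the guide roller on the flats lane so that the go blade of the 30 mm step gauge slides freely through the gap between roller and fence but its thicker no-go part does not pass. Check it with the gauge: flat face along the fence, slide the blade through the gap until the step comes up against the roller and hold it there a moment. Then lay the gauge, handle up, in the empty pocket of the gauge tray, setting it down rather than dropping it, and leave the roller at its setting and the other things on the bench where they are.

Things in the scene. Friction and masses are not known exactly. Their poses are not given: they have to be found in the camera images.
- bolt_foot (a point): Point on the bed of the flats lane on the eccentric bolt's vertical axis, 25 mm above the bench. Its axes are the lane's: y along the belt, x across (fence on the -x side, towards the robot), z up. The lane is a fixed belt conveyor section with aluminium bed and black belt; from this point the bed reaches -95 to +55 mm in x and -150 to +175 mm in y.
- junction_box (a point): Centre of the top of a fixed grey junction box on the lane's bed, 36 mm (lane x) by 50 mm (lane y), 34 mm high above the bed. Axes as the lane.
- photo_eye (a point): Centre of the fixed black photo-eye head over the belt, 20 x 34 x 40 mm high, its underside 73 mm above the bed. Axes as the lane. It hangs at the end of an arm (top 102 mm above the bed) that runs 74 mm along lane +x to an upright post on the bed.
- bolt (a joint): Angle (rad) of the eccentric bolt, anticlockwise from above positive, range -2.6 to 2.6. At 0 it throws the roller straight away from the fence (lane +x, widest gap); either way closes the gap: gap = (bolt axis to fence face) - 22 mm + 9 mm x cos(angle). Stiff (about 0.5 N m to turn), stays where left. Starts within 0.8 of 0, gap too wide.
- bolt_head (a point): Centre of the bolt's wing head, on the bolt's axis, 76 mm above the bed: a dark steel bar 14 mm wide, 18 mm high, to be gripped across at the axis and turned; 21 mm of free space below it over the roller. Its x axis lies along the bar towards the throw: the bar ends 26 mm away on -x and 41 mm on +x, there in a round boss 21 mm wide.
- roller_axis (a point): Centre of the white guide roller, on the roller's own axis: diameter 44 mm, 42 mm high, from 4 to 46 mm above the bed. It spins freely on the eccentric part of the bolt, 9 mm from the bolt's axis in the direction of the bolt's angle (from lane +x); this point's axes spin with it.
- fence_face (a point): Middle of the fence's face, half-way up. The fence is a fixed upright steel strip on the bed, 42 mm high, 4 mm thick; its face is the plane x = 0 of this point and looks along +x to the roller, y runs along the lane. It runs 140 mm either way; at +y a 36 mm flared lead-in follows, bent away from the belt. Its distance from the bolt's axis varies, 50 to 58 mm.
- gauge_grip (a point): Where to grip the 30 mm step gauge: middle of its upright grey handle, 80 mm above the underside; a plate 44 mm long, 16 mm thick, from 38 to 100 mm up. Axes: x along the gauge to the nose of the blade, y from its flat to its stepped face, z up. The gauge starts upright on the bench at any yaw; 0.24 to 0.39 kg.
- gauge_mid (a point): Centre of the 30 mm gauge's aluminium bar (190 mm long, 38 mm high), 19 mm above the underside, 45 mm nearer the nose than the handle; axes as gauge_grip. From here: rounded nose x +95, step x +20, tail x -95; flat face y -17; other face y +13 on the blade (go, 30 mm thick), y +17 behind the step (no-go, 34 mm).
- gauge_step (a point): The edge of the 30 mm gauge's step, at mid-height of the bar (19 mm above the underside); it touches the roller when 22 mm, horizontally, from the roller's axis. With the flat face on the fence and the step on the roller's side, the nose points to lane -y.
- gauge: The 30 mm step gauge itself; origin on its underside, under gauge_mid but 2 mm nearer the flat face; axes as gauge_grip. It balances some 22 mm towards the nose from its handle, so held up by the handle the nose may droop a little; let down on the flat it lies level again.
- tray_pocket (a point): Centre of the floor of the gauge tray's empty pocket, 5 mm above the bench. Fixed grey tray 216 x 119 mm, walls 22 mm high, two pockets side by side, each inside 206 mm (along this point's x) by 52 mm (y). The gauge may lie either way round. The other pocket, on the -y side, holds a 20 mm gauge; its handle stands 57 to 60 mm off in y.
- gauge20_mid (a point): Centre of the bar of the thinner 20 mm gauge, a bystander in the tray's other pocket; otherwise of the same shape, 100 mm high with its handle.
- label_roll: Bystander: a standing roll of labels, diameter 92 mm, 80 mm high. Origin under its centre.
- carton: Bystander: a small carton, 130 x 100 mm, 70 mm high. Origin under its centre.
- scanner: Bystander: a hand scanner lying on the bench, about 155 x 62 mm, 50 mm high. Origin on the bench under its middle.
There are look-alikes about, which are no part of the job. Leave any orange look-alike of the gauge alone.

How it is judged:
On the way:
1. with the gap set between the gauge's go and no-go sizes, the gauge lies along the fence on the bed with its blade through the gap and its step against the roller (x of roller_axis in the frame of fence_face between 0.0515 and 0.0562 m and horizontal distance between gauge_step and roller_axis below 0.025 m and x of gauge_mid in the frame of fence_face below 0.022 m and y of gauge_mid in the frame of fence_face above 0 m and angle between the x axis of gauge_mid and the y axis of fence_face, either way round below 0.09 rad and z of gauge_mid in the frame of fence_face below 0.014 m), for 0.2 s.
At the end, for the whole second after the job is handed in: The gap between roller and fence is between 30 and 34 mm (no less than 29.5, no more than 34.2), the 30 mm gauge lies flat on the floor of the empty tray pocket, handle up, at rest and released, and the label roll, carton, scanner and 20 mm gauge are within 30 mm of where they stood (x of roller_axis in the frame of fence_face between 0.0515 and 0.0562 m and x of gauge_mid in the frame of tray_pocket between -0.013 and 0.013 m and y of gauge_mid in the frame of tray_pocket between -0.013 and 0.013 m and z of gauge_mid in the frame of tray_pocket below 0.023 m and angle between gauge_mid's own z axis and vertical below 0.08 rad and linear speed of gauge below 0.02 m/s and distance of each of label_roll, carton, scanner, gauge20_mid from where it was at the start of the episode below 0.03 m); the robot touches nothing.
It fails at once if the gauge is let fall (moves faster than 0.6 m/s with no finger on it) (linear speed of gauge above 0.6 m/s and contact force between gauge and the fingers below 0.1 N).
It fails at once if a bystander is disturbed (moved by more than 30 mm) (distance of any of label_roll, carton, scanner, gauge20_mid from where it was at the start of the episode above 0.03 m).
It also fails if it takes over 69 s, if anything falls off the work surface, if the arm or the gripper's body presses on something with over 40 N, if the wrist force passes 120 N, or if a joint passes its speed limit or range.

## Working session

There is one attempt and no reset: what is moved stays moved. The work goes in short steps, each a Python script; the robot and the scene stay as the last script left them, time stands still between calls to the robot, and variables do not carry over. Pictures are saved under pics/ and viewed, at most 10 in all, crops included, and the job is handed in when it is done.

```bash
ls; mkdir -p pics; cat > h.py <<'E'
import numpy as np, cv2
from station import robot, eoat, solver, vision, workorder, spotter, monitor
def cam(n):
    i=vision.camera_info(n); return np.array(i["camera_matrix"]),np.array(i["D"]),np.array(i["R"]),np.array(i["t"])
def ray(n,u,v):
    K,D,R,t=cam(n); p=cv2.undistortPoints(np.array([[[u,v]]],float),K,D)[0,0]
    return -R.T@t, R.T@np.array([p[0],p[1],1.])
def onz(n,u,v,z):
    o,d=ray(n,u,v); return o+d*(z-o[2])/d[2]
def proj(n,X):
    K,D,R,t=cam(n); return cv2.projectPoints(np.atleast_2d(np.array(X,float)),cv2.Rodrigues(R)[0],t,K,D)[0][:,0]
def cloud(n,dep):
    K,D,R,t=cam(n); h,w=dep.shape; g=np.dstack(np.meshgrid(np.arange(w),np.arange(h))).reshape(-1,1,2).astype(float)
    p=cv2.undistortPoints(g,K,D)[:,0]; P=np.c_[p,np.ones(len(p))]*dep.reshape(-1,1)
    X=(P-t)@R; X[dep.ravel()==0]=np.nan; return X.reshape(h,w,3)
E
python3 - <<'E'
from h import *
for n in("scene","top"):
    im,d=vision.capture(n); np.savez(n+"0.npz",im=im,d=d)
    cv2.imwrite(f"pics/{n}0.png",im[:,:,::-1]); K,D,R,t=cam(n); print(n,-R.T@t,R[2],K[0,0],D)
    for l in("bolt_head","roller_axis","gauge","gauge_grip","gauge_mid","tray_pocket","fence_face","junction_box","photo_eye","gauge20_mid"):
        print(l,[(round(b["p"],2),np.round(b["rect"]).astype(int).tolist()) for b in spotter.boxes_of(n,l)[:4]])
print(monitor.get_clock())
E
```

```text
pics
scene [ 1.13249877 -0.23464042  0.9166452 ] [-0.58931373  0.22979924 -0.77453318] 443.36390405482655 [-0.12965181  0.          0.          0.          0.        ]
bolt_head [(0.71, [287, 253, 22, 39])]
roller_axis [(0.82, [287, 261, 21, 20])]
gauge [(0.87, [396, 180, 56, 59]), (0.55, [322, 157, 64, 47])]
gauge_grip [(0.83, [322, 156, 66, 49]), (0.78, [397, 178, 57, 56]), (0.61, [137, 249, 53, 78]), (0.56, [244, 190, 40, 51])]
gauge_mid [(0.96, [396, 180, 57, 56]), (0.68, [322, 155, 62, 46])]
tray_pocket [(0.97, [136, 250, 57, 80])]
fence_face [(0.65, [277, 237, 109, 68])]
junction_box [(0.98, [284, 262, 148, 102]), (0.2, [286, 263, 21, 16])]
photo_eye []
gauge20_mid [(0.68, [119, 243, 17, 78])]
top [0.41245857 0.01240666 1.54909937] [ 0.07759994 -0.02328108 -0.99671272] 532.3899788696183 [-0.0034169  0.         0.         0.         0.       ]
bolt_head [(0.54, [279, 177, 17, 20])]
roller_axis [(0.44, [279, 179, 12, 18])]
gauge [(0.91, [143, 226, 30, 71]), (0.87, [194, 281, 69, 18]), (0.54, [400, 249, 22, 65])]
gauge_grip [(0.79, [142, 230, 32, 65]), (0.67, [195, 281, 68, 20])]
gauge_mid [(0.82, [194, 284, 70, 20]), (0.53, [276, 191, 125, 71])]
tray_pocket [(0.87, [392, 246, 54, 76])]
fence_face [(0.78, [276, 206, 103, 23])]
junction_box [(0.82, [276, 189, 123, 72])]
photo_eye [(0.97, [277, 190, 122, 67])]
gauge20_mid [(0.94, [401, 250, 18, 69])]
1.1
```

```bash
python3 - <<'E'
import cv2
a=cv2.imread("pics/top0.png"); cv2.imwrite("pics/top0b.png",cv2.resize(a[130:330,100:440],(800,470),interpolation=cv2.INTER_CUBIC))
E
```

```text
(no output)
```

View pics/scene0.png

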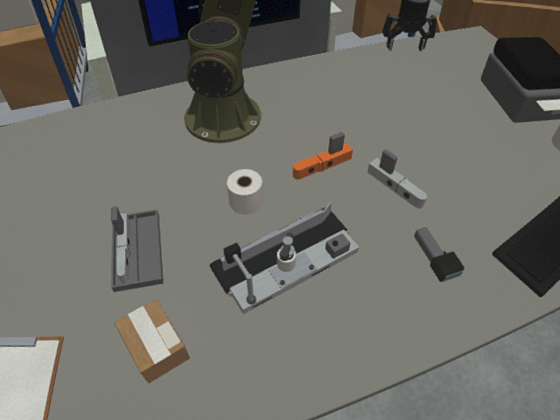

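View pics/top0b.png

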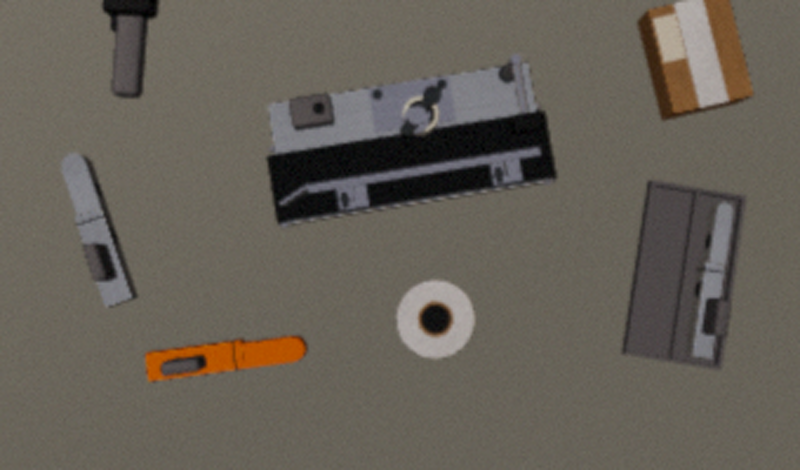

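The gauge to use is the grey one, at scene (396,180) and top (143,228). The look-alike at scene (322,157) and top (195,281) is orange, so I leave it alone. The grey one at top (401,250) sits in the tray and is the 20 mm gauge. The empty pocket is the left half of the tray. Next I measure geometry from the depth images.

```bash
cat > m.py <<'E'
from h import *
S={n:np.load(n+"0.npz") for n in("scene","top")}
C={n:cloud(n,S[n]["d"]) for n in S}
def sel(n,box,z0,z1):
    u0,v0,u1,v1=box; P=C[n][v0:v1,u0:u1].reshape(-1,3); return P[(P[:,2]>z0)&(P[:,2]<z1)]
def rect(P):
    (c,(w,h),a)=cv2.minAreaRect((P[:,:2]*1e3).astype(np.float32)); b=cv2.boxPoints((c,(w,h),a)); 
    e=[b[1]-b[0],b[2]-b[1]]; L=max(e,key=np.linalg.norm); return np.round([*c,max(w,h),min(w,h),np.degrees(np.arctan2(L[1],L[0]))%180],1),len(P)
B={"scene":dict(gauge=(360,140,435,215),lane=(200,195,368,310),tray=(100,195,170,300)),"top":dict(gauge=(120,185,165,270),lane=(205,145,345,230),tray=(355,200,425,295))}
if __name__=="__main__":
  for n in S:
    print(n)
    for k,z0,z1 in(("gauge",.03,.045),("gauge",.09,.11),("lane",.02,.03),("lane",.062,.069),("lane",.055,.061),("lane",.105,.113),("lane",.12,.14),("tray",.018,.026),("tray",.002,.010),("tray",.09,.11)):
        P=sel(n,B[n][k],z0,z1)
        if len(P)>3: print(k,z0,rect(P),np.round(P.mean(0),4),"pca",end=" "); q=P[:,:2]-P[:,:2].mean(0); v=np.linalg.svd(q,full_matrices=False)[2][0]; print(round(np.degrees(np.arctan2(v[1],v[0]))%180,1))
  for n,b in(("scene",(200,195,368,310)),("top",(205,145,345,230))):
    a=S[n]["im"][b[1]:b[3],b[0]:b[2],::-1]; cv2.imwrite(f"pics/{n}_lane.png",cv2.resize(a,None,fx=4.7,fy=4.7,interpolation=cv2.INTER_CUBIC))
E
python3 m.py
```

```text
scene
gauge 0.03 (array([472.2, 372.2, 187.9,  38.2,  20. ]), 574) [0.4788 0.3712 0.037 ] pca 21.9
gauge 0.09 (array([431.1, 354.8,  43.1,  19.1,  24. ]), 96) [0.4324 0.3524 0.0969] pca 22.6
lane 0.02 (array([511.3, -16.4, 344.8, 302.9, 100.6]), 4810) [ 0.5987 -0.0172  0.0253] pca 101.4
lane 0.062 (array([574.5,  -6. , 285.3, 283.4, 156.3]), 546) [ 0.5437 -0.0026  0.066 ] pca 96.8
lane 0.055 (array([572.7,   2. , 295.6, 291.6,  67.8]), 434) [0.5762 0.0502 0.0583] pca 57.3
lane 0.105 (array([614.4, -67.3, 154.4,  84.2, 108.7]), 176) [ 0.6202 -0.0406  0.1099] pca 99.8
lane 0.12 (array([ 633.2, -131. ,   91.5,   32.4,    8.9]), 316) [ 0.6224 -0.1335  0.1301] pca 10.4
tray 0.018 (array([ 429. , -344.6,  221.2,  120.5,  171.6]), 648) [ 0.4499 -0.3468  0.0211] pca 165.1
tray 0.002 (array([ 400.2, -353.4,  340.9,  191.7,  168.1]), 2037) [ 0.4296 -0.3353  0.0047] pca 170.1
tray 0.09 (array([ 381.1, -368.4,   44.2,   15.6,  174. ]), 119) [ 0.3841 -0.3679  0.1014] pca 168.2
top
gauge 0.03 (array([468.7, 367.7, 189.7,  36.3,  20.6]), 637) [0.4734 0.3673 0.0376] pca 21.4
gauge 0.09 (array([427.5, 350.1,  42.8,  16.7,  21.4]), 103) [0.4268 0.3492 0.0986] pca 21.9
lane 0.02 (array([581.4,  -7.3, 345.1, 153.1, 100.6]), 4043) [ 0.5773 -0.0034  0.0255] pca 101.4
lane 0.062 (array([587.4,  -2.2, 313.5, 120.5,  99.6]), 319) [ 0.5577 -0.0033  0.0658] pca 91.4
lane 0.055 (array([582.2,   8.2, 284.8, 127.9,  98.1]), 151) [0.6032 0.0911 0.0581] pca 74.2
lane 0.105 (array([606.4, -68.6, 143.3,  86.8, 109.1]), 96) [ 0.613  -0.0328  0.1096] pca 94.5
lane 0.12 (array([610.5, -77.9, 142.8,  90.6, 109.1]), 172) [ 0.6217 -0.1327  0.1303] pca 13.2
tray 0.018 (array([ 428. , -350.6,  216.3,  120.7,  172. ]), 492) [ 0.4297 -0.3503  0.0221] pca 171.3
tray 0.002 (array([ 428.2, -350.5,  275.3,  204.5,    0.5]), 2476) [ 0.4273 -0.3439  0.0051] pca 177.0
tray 0.09 (array([ 378.3, -373.4,   42.9,   18.4,  169.1]), 105) [ 0.379  -0.3723  0.103 ] pca 171.9
```

View pics/scene_lane.png

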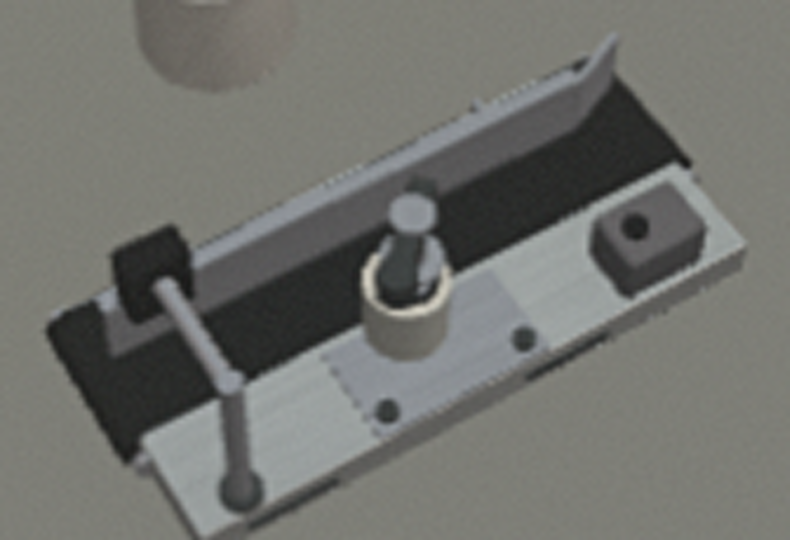

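View pics/top_lane.png

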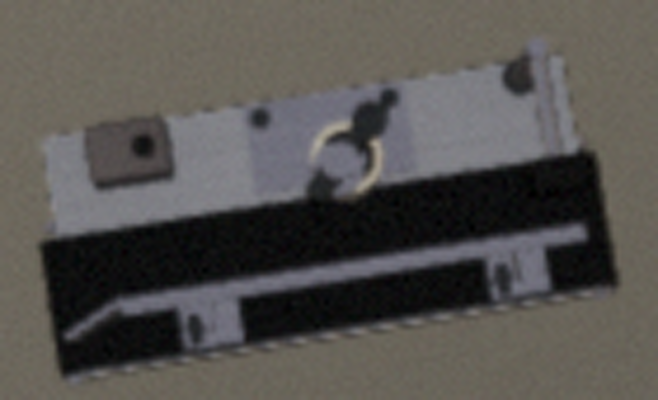

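```bash
cat > m2.py <<'E'
from m import *
def fit(n):
    P=sel(n,B[n]["lane"],.060,.0695); u=np.array([np.cos(np.radians(100.7)),np.sin(np.radians(100.7))]); 
    best=None
    for a in np.radians(np.arange(97,104,.1)):
        nrm=np.array([np.sin(a),-np.cos(a)]); d=P[:,:2]@nrm
        h,e=np.histogram(d,bins=np.arange(d.min(),d.max()+.003,.003))
        k=h.argmax(); 
        if best is None or h[k]>best[0]: best=(h[k],a,e[k]+.0015)
    _,a,c=best
    for _ in range(6):
        nrm=np.array([np.sin(a),-np.cos(a)]); d=P[:,:2]@nrm; Q=P[abs(d-c)<.004]; al=Q[:,:2]@[np.cos(a),np.sin(a)]
        m=Q[:,:2].mean(0); v=np.linalg.svd(Q[:,:2]-m,full_matrices=False)[2][0]; a=np.arctan2(v[1],v[0])%np.pi; c=m@[np.sin(a),-np.cos(a)]
    return a,c,len(Q),np.ptp(Q[:,:2]@[np.cos(a),np.sin(a)]),(Q[:,:2]@[np.sin(a),-np.cos(a)]).std()
for n in S:
    a,c,k,L,s=fit(n); print(n,"fence dir deg",np.degrees(a),"centre-line c",c,k,L,s)
    X=np.array([np.sin(a),-np.cos(a)]);Y=np.array([np.cos(a),np.sin(a)])
    P=sel(n,B[n]["lane"],.098,.116); l=np.c_[P[:,:2]@X-c-.002,P[:,:2]@Y]
    P=P[np.hypot(P[:,0]-.612,P[:,1]+.008)<.055]; print(" head",rect(P),P.mean(0),"std z",P[:,2].std())
    q=P[:,:2]; print("  lane x from face",np.round(np.sort((q@X-c-.002))[[0,-1]]*1e3,1),"y",np.round(np.sort(q@Y)[[0,-1]]*1e3,1), np.degrees(np.arctan2(*(np.linalg.svd(q-q.mean(0),full_matrices=False)[2][0][::-1]))))
    P=sel(n,B[n]["lane"],.0695,.074); P=P[np.hypot(P[:,0]-.612,P[:,1]+.008)<.04]; 
    (cc,r)=cv2.minEnclosingCircle((P[:,:2]*1e3).astype(np.float32)); print(" roller",np.round(cc,1),r,"lane x", (np.array(cc)/1e3)@X-c-.002,(np.array(cc)/1e3)@Y)
    P=sel(n,B[n]["lane"],.053,.064);d=P[:,:2]@X-c-.002; P=P[(d>.05)&(P[:,1]>.03)];print(" jbox",rect(P))
    P=sel(n,B[n]["lane"],.12,.145);print(" eye",rect(P), np.round(np.c_[P[:,:2]@X-c-.002,P[:,:2]@Y,P[:,2]].min(0),3),np.round(np.c_[P[:,:2]@X-c-.002,P[:,:2]@Y].max(0),3))
E
python3 m2.py; python3 - <<'E'
import sys; sys.path.insert(0,'.')
from h import *
down=[0,1,0,0]
print(monitor.get_tcp_rot(),monitor.get_tcp_pos(),monitor.get_contact_force())
E
```

```text
scene fence dir deg 100.65062510397736 centre-line c 0.5359925411008445 341 0.2930111674103491 0.0021840689975621483
 head (array([611.9, -16.2,  69.3,  21. , 147. ]), 212) [ 0.61714627 -0.01910503  0.11002454] std z 0.0036260817607040806
  lane x from face [32.5 87.5] y [-155.9 -102.5] -33.95940402991323
 roller [614.1 -17.6] 21.78816795349121 lane x 0.06231288473844454 -0.13077430804289927
 jbox (array([617.4, 115.1,  51.3,  36.9,  99.4]), 261)
 eye (array([ 633.2, -131. ,   91.5,   32.4,    8.9]), 325) [ 0.015 -0.261  0.12 ] [ 0.106 -0.229]
top fence dir deg 101.04000047085997 centre-line c 0.5293402367521125 223 0.3015242088634945 0.002198575463541737
 head (array([610.3, -20.5,  67.4,  19.9, 146.4]), 128) [ 0.61128315 -0.0208543   0.10999177] std z 0.003553117968316058
  lane x from face [37.3 88.9] y [-163.1 -109.7] 145.07421084744936
 roller [611.1 -20.3] 21.65243911743164 lane x 0.06456812591413474 -0.1369924239190619
 jbox (array([614.2, 110. ,  50.3,  35.5,  99.4]), 192)
 eye (array([610.5, -77.9, 142.8,  90.6, 109.1]), 200) [ 0.017 -0.269  0.12 ] [ 0.107 -0.12 ]
[-2.34970817e-05  1.64146235e-01  9.86436016e-01 -1.02439610e-05] [0.1781101  0.5203474  0.25027949] [ 0.54268132  0.18944242 -0.36872396]
```

```bash
cat >> h.py <<'E'
from scipy.spatial.transform import Rotation as Ro
def Q(th):
    c,s=np.cos(th),np.sin(th); R=np.array([[-s,c,0],[c,s,0],[0,0,-1.]])
    x,y,z,w=Ro.from_matrix(R).as_quat(); return [w,x,y,z]
def thnow():
    w,x,y,z=monitor.get_tcp_rot(); R=Ro.from_quat([x,y,z,w]).as_matrix(); return np.arctan2(R[1,1],R[0,1])
def P_(): return np.array(monitor.get_tcp_pos())
def touch(d,dist,f=5,v=.03):
    "touch along unit world dir d; returns TCP at contact, then backs to the start"
    p0=P_(); hit=robot.servo_line(list(p0+np.array(d)*dist),velocity=v,f_stop=f); p=P_(); F=np.array(monitor.get_contact_force())
    robot.servo_line(list(p0),velocity=.1); print("touch",hit,np.round(p,4),"F",np.round(F,1)); return p
E
python3 - <<'E'
from h import *
th=np.radians(56.5)
robot.reach([.605,-.014,.20],Q(th)); eoat.grip(.42,squeeze=100)
robot.servo_line([.605,-.014,.101],velocity=.12)
d=np.array([np.cos(th),np.sin(th),0]); print(P_(),monitor.get_opening(),monitor.get_clock())
a=touch(d,.016); b=touch(-d,.016); m=(a+b)/2; print("mid",m,"off",(m-[.605,-.014,.101])@d, monitor.get_clock())
E
```

```text
[ 0.60542267 -0.0140264   0.10183369] 0.42026017682592 5.0417
touch True [ 0.6117 -0.0046  0.1017] F [-2.3 -4.6  3.8]
touch True [ 0.5997 -0.0225  0.1018] F [4.2 4.  0.7]
mid [ 0.60570241 -0.01353784  0.1017117 ] off 0.0007730771211258685 6.4167
```

```bash
python3 - <<'E'
from h import *
p=[.6057,-.0135,.1015]
robot.servo_line(p,velocity=.05); eoat.grip(0.,squeeze=100)
print("gripped",monitor.get_opening(),monitor.get_grasp_force(),np.round(monitor.get_contact_force(),1),P_())
for t in (40,25,10,-4.5):
    robot.reach(p,Q(np.radians(t))); print(t,round(np.degrees(thnow()),2),np.round(P_(),4),np.round(monitor.get_contact_force(),1),np.round(monitor.get_ft_torque(),2))
eoat.grip(.42); print(monitor.get_clock())
th=thnow(); d=np.array([np.cos(th),np.sin(th),0]); a=touch(d,.016); b=touch(-d,.016); m=(a+b)/2; print("mid",m,np.degrees(th))
im,dd=vision.capture("top"); np.savez("top1.npz",im=im,d=dd); print(monitor.get_clock())
E
```

```text
gripped 0.14384859913416279 97.70832538604736 [-1.9  0.9  2.8] [ 0.6057145  -0.01353959  0.10173687]
40 40.0 [ 0.6055 -0.0138  0.1017] [-3.5 -1.7  5.5] [-0.25  0.82 -0.43]
25 25.0 [ 0.6053 -0.0139  0.1017] [-7.2 -2.9  7. ] [-0.36  1.17 -0.49]
10 10.0 [ 0.605  -0.014   0.1017] [-10.6  -4.1   9.1] [-0.42  1.53 -0.47]
-4.5 -4.5 [ 0.6048 -0.014   0.1017] [-13.6  -3.3  10.5] [-0.5   1.91 -0.47]
8.7917
touch True [ 0.6153 -0.0142  0.101 ] F [-1.   1.1  1.3]
touch True [ 0.594  -0.0125  0.1014] F [ 7.2  0.1 -0.3]
mid [ 0.60462047 -0.0133431   0.101173  ] -4.470011916279008
10.2083
```

```bash
python3 - <<'E'
from h import *
ps=np.radians(10.7); X=np.array([np.cos(ps),np.sin(ps),0]); Y=np.array([-X[1],X[0],0]); A=np.array([.6047,-.0127,0])
p=P_(); robot.servo_line([p[0],p[1],.135],velocity=.15)
c=A-.0585*X+.040*Y; c[2]=.135; robot.servo_line(list(c),velocity=.15,orientation=Q(ps)); c[2]=.073
print(robot.servo_line(list(c),velocity=.1,f_stop=8),P_())
a=touch(X,.02); b=touch(-X,.02); m=(a+b)/2; print("fence mid",m,"D",(A-m)@X-.002,monitor.get_clock())
c[2]=.135; robot.servo_line(list(c),velocity=.2)
import m
E
python3 - <<'E'
import sys; sys.path.insert(0,'.')
import m; from m import *
C["top"]=cloud("top",np.load("top1.npz")["d"])
P=sel("top",B["top"]["lane"],.0695,.074); P=P[np.hypot(P[:,0]-.605,P[:,1]+.02)<.045]; print(cv2.minEnclosingCircle((P[:,:2]*1e3).astype(np.float32)),len(P))
E
```

```text
False [0.54015238 0.01567942 0.0734188 ]
touch True [0.5571 0.0191 0.0731] F [-0.2  0.4 -0.6]
touch True [0.5257 0.0129 0.0737] F [3.5 1.2 0.7]
fence mid [0.54141063 0.01598164 0.073389  ] D 0.0548637207267179 13.7
((0.0, 0.0), 0.0) 0
```

```bash
python3 - <<'E'
from h import *
th=np.radians(-4.5); p=[.6047,-.0127,.1015]
robot.servo_line([p[0],p[1],.135],velocity=.2,orientation=Q(th)); robot.servo_line(p,velocity=.12); eoat.grip(0.,squeeze=100)
print(np.round(monitor.get_contact_force(),1),np.round(monitor.get_ft_torque(),2))
robot.reach(p,Q(np.radians(4.))); print(np.degrees(thnow()),np.round(monitor.get_ft_torque(),2))
eoat.grip(.42); robot.servo_line([p[0],p[1],.2],velocity=.2); print(monitor.get_clock())
# gauge grasp
g=np.radians(21.4); G=np.array([.4293,.3525]); 
robot.reach([*G,.20],Q(g+np.pi/2)); eoat.grip(.9)
for n in("scene","top"):
    im,d=vision.capture(n); np.savez(n+"1.npz",im=im,d=d)
print(monitor.get_clock(),monitor.get_joints())
E
python3 - <<'E'
import sys; sys.path.insert(0,'.')
from m import *
for n in S:
    C[n]=cloud(n,np.load(f"{n}1.npz")["d"])
    P=sel(n,B[n]["lane"],.103,.116); P=P[np.hypot(P[:,0]-.605,P[:,1]+.02)<.05]; print(n,rect(P))
    P=sel(n,B[n]["lane"],.069,.074); P=P[np.hypot(P[:,0]-.605,P[:,1]+.02)<.035]; print(cv2.minEnclosingCircle((P[:,:2]*1e3).astype(np.float32)),len(P))
E
```

```text
[-4.9  1.4  5.1] [ 0.15  0.66 -0.33]
4.078716336755927 [0.12 0.76 0.39]
16.6917
18.7667 [ 6.21485861e-01  3.57309549e-01  1.56577360e+00  9.94841103e-06
  1.21850117e+00 -1.32268495e+00]
scene (array([606.4, -19.5,  66.3,  21.8,  93.5]), 223)
((614.3575439453125, -22.69572639465332), 19.47076988220215) 86
top (array([604.3, -24.2,  65.5,  21.7,  92.8]), 132)
((603.527099609375, -23.4173583984375), 22.05340576171875) 33
```

```bash
cat >> h.py <<'E'
ps=np.radians(10.7); X=np.array([np.cos(ps),np.sin(ps),0]); Y=np.array([-X[1],X[0],0]); A=np.array([.6047,-.0127,0]); Fm=A-.0549*X
def lane(p): p=np.array(p)-Fm; return np.round([p@X,p@Y,p[2]],4)
def W(x,y,z): return list(Fm+x*X+y*Y+np.array([0,0,z]))
E
python3 - <<'E'
from h import *
robot.servo_line([.4293,.3525,.081],velocity=.12,f_stop=15); print(P_())
eoat.grip(0.,squeeze=80); print(monitor.get_opening(),monitor.get_grasp_force())
p=P_(); p[2]=.20; robot.servo_line(list(p),velocity=.2); print(np.round(monitor.get_contact_force(),1),np.round(monitor.get_ft_torque(),2),monitor.get_clock())
robot.reach(W(.029,.165,.22),Q(ps))
for n in("scene","top"):
    im,d=vision.capture(n); np.savez(n+"2.npz",im=im,d=d); cv2.imwrite(f"pics/{n}2.png",im[:,:,::-1])
print(monitor.get_clock(),lane(P_()))
a=cv2.imread("pics/scene2.png")[120:320,190:440]; b=cv2.imread("pics/top2.png")[120:270,180:360]
cv2.imwrite("pics/two.png",np.hstack([cv2.resize(a,(400,320)),cv2.resize(b,(384,320))]))
E
```

```text
[0.42959925 0.3527182  0.08173503]
0.17693039126571253 78.01211357116699
[ 0.8  0.4 -3.4] [-0.03  0.05 -0.02] 21.2333
22.5417 [0.0288 0.1658 0.2196]
```

View pics/two.png

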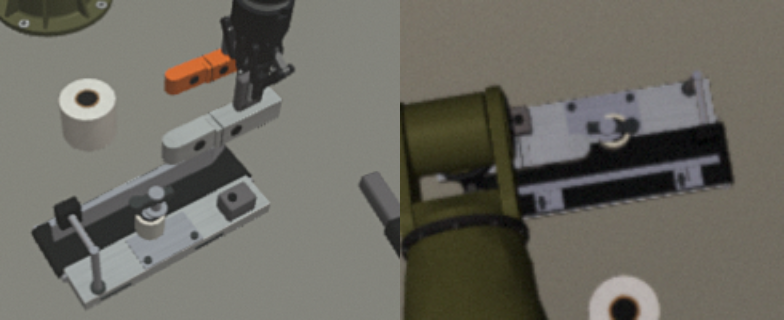

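The gauge is held with its nose towards lane -y and the step on the roller side (left half, about (225,130)). The roller sits left of the boss (right half, about (615,130)). Lowering it onto the bed next.

```bash
python3 - <<'E'
from h import *
robot.servo_line(W(.029,.165,.125),velocity=.15)
h=robot.servo_line(W(.029,.165,.100),velocity=.03,f_stop=6); p=P_(); print("bed",h,lane(p),np.round(monitor.get_contact_force(),1))
z=p[2]+.0012
robot.servo_line(W(.029,.165,z),velocity=.05)
h=robot.servo_line(W(.009,.165,z),velocity=.025,f_stop=5); p=P_(); l=lane(p); print("fence",h,l,np.round(monitor.get_contact_force(),1))
x=l[0]+.0008
robot.servo_line(W(x,.165,z),velocity=.03)
h=robot.servo_line(W(x,.050,z),velocity=.05,f_stop=10); l=lane(P_()); print("slide",h,l,np.round(monitor.get_contact_force(),1),np.round(monitor.get_ft_torque(),2),monitor.get_clock())
E
```

```text
bed True [0.0291 0.1651 0.1062] [-0.1  0.4  4.8]
fence True [0.0152 0.1651 0.1073] [ 5.5  2.3 -2.5]
slide True [0.0151 0.0633 0.1069] [-2.8  0.8  2.3] [-0.01  0.41  0.18] 26.825
```

```bash
python3 - <<'E'
from h import *
l=lane(P_()); z=l[2]
robot.servo_line(W(l[0],l[1]+.012,z),velocity=.05)
m=P_(); a=touch(X,.008,f=4,v=.012); b=touch(-X,.008,f=4,v=.012); print("play mm",(a-b)@X*1e3,lane(a),lane(b))
x=(lane(a)[0]+lane(b)[0])/2
robot.servo_line(W(x,l[1]+.012,z),velocity=.03)
h=robot.servo_line(W(x,.045,z),velocity=.025,f_stop=6); l=lane(P_()); print("step",h,l,np.round(monitor.get_contact_force(),1))
robot.servo_line(W(x,l[1]-.0005,z-.001),velocity=.02,f_stop=8); robot.dwell(.6); print(lane(P_()),np.round(monitor.get_contact_force(),1))
im,d=vision.capture("scene"); cv2.imwrite("pics/step.png",cv2.resize(im[150:330,180:400,::-1],None,fx=3.2,fy=3.2)); print(monitor.get_clock())
E
```

```text
touch True [0.5539 0.0545 0.1062] F [-0.8 -0.5  3.9]
touch True [0.5514 0.0544 0.1065] F [ 2.7  0.3 -1.6]
play mm 2.4277907997408392 [0.0174 0.0755 0.1062] [0.015  0.0758 0.1065]
step True [0.0155 0.0637 0.1064] [-2.8  1.7  0.8]
[0.016  0.0635 0.1064] [-8.2  3.9  7. ]
30.1167
```

View pics/step.png

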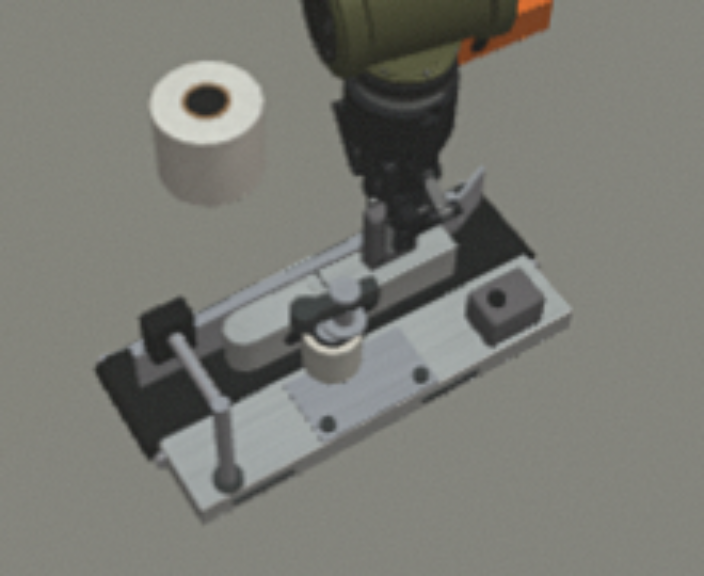

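Blade through the gap with the step against the roller. The play of 2.4 mm puts the gap at about 32 mm, and I held it there for over 0.6 s. Now to the tray.

```bash
python3 - <<'E'
from h import *
l=lane(P_()); x=.0160; z=l[2]+.0012
robot.servo_line(W(x,l[1]+.003,z),velocity=.05)
robot.servo_line(W(x,.165,z),velocity=.1); robot.servo_line(W(.024,.165,.26),velocity=.2)
T=[.4752,-.3218]; q=Q(np.radians(-98))
robot.reach([*T,.26],q); robot.servo_line([*T,.135],velocity=.15)
for n in("scene","top"):
    im,d=vision.capture(n); np.savez(n+"3.npz",im=im,d=d); cv2.imwrite(f"pics/{n}3.png",im[:,:,::-1])
print(monitor.get_clock(),P_(),np.degrees(thnow()))
a=cv2.imread("pics/scene3.png")[180:320,90:290]; b=cv2.imread("pics/top3.png")[180:310,330:460]
cv2.imwrite("pics/two3.png",np.hstack([cv2.resize(a,(457,320)),cv2.resize(b,(320,320))]))
E
python3 - <<'E'
import sys; sys.path.insert(0,'.')
from m import *
for n in S:
    C[n]=cloud(n,np.load(f"{n}3.npz")["d"]); P=C[n].reshape(-1,3); P=P[(P[:,2]>.088)&(P[:,2]<.097)&(np.hypot(P[:,0]-.43,P[:,1]+.32)<.12)]; print(n,rect(P) if len(P)>3 else len(P))
E
```

```text
35.2167 [ 0.47557932 -0.32203245  0.13608649] -97.99528464429227
scene (array([ 450.7, -317.7,  156.2,   33.5,  171.5]), 292)
top (array([ 515.2, -318.7,   28.9,   10.5,  149.4]), 30)
```

View pics/two3.png

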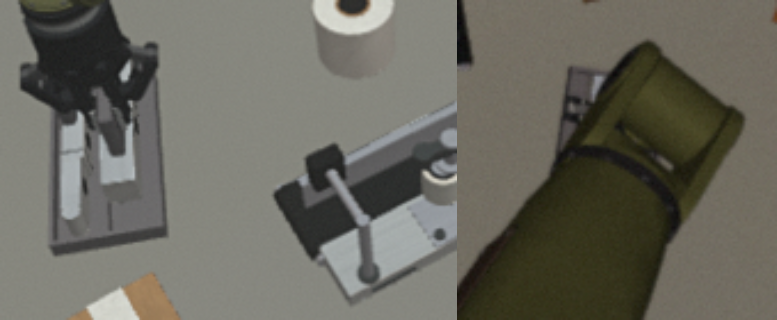

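The gauge hangs over the empty pocket (scene crop (118,170)). Its depth line matches the pocket axis within about 1 mm, so I set it down.

```bash
python3 - <<'E'
from h import *
T=[.4752,-.3218]
robot.servo_line([*T,.098],velocity=.12); h=robot.servo_line([*T,.080],velocity=.025,f_stop=6); p=P_(); print(h,p,np.round(monitor.get_contact_force(),1))
eoat.grip(.42); print(monitor.get_opening())
robot.servo_line([*T,.22],velocity=.15); robot.reach([.30,-.10,.40],Q(np.radians(-60)))
robot.dwell(.3)
for n in("scene","top"):
    im,d=vision.capture(n); np.savez(n+"4.npz",im=im,d=d); cv2.imwrite(f"pics/{n}4.png",im[:,:,::-1])
print(monitor.get_clock())
a=cv2.imread("pics/scene4.png")[180:320,90:380]; b=cv2.imread("pics/top4.png")[140:310,220:450]
cv2.imwrite("pics/two4.png",np.hstack([cv2.resize(a,(420,203)),cv2.resize(b,(375,277))[:203]]))
E
python3 - <<'E'
import sys; sys.path.insert(0,'.')
from m import *
for n in S:
    C[n]=cloud(n,np.load(f"{n}4.npz")["d"]); P=C[n].reshape(-1,3); y=P@[.139,.990,0]; t=np.array([.4323,-.3178,0])@[.139,.990,0]
    Q_=P[(P[:,2]>.036)&(P[:,2]<.049)&(np.hypot(P[:,0]-.43,P[:,1]+.32)<.13)&(abs(y-t)<.028)]; print(n,rect(Q_),Q_[:,2].mean())
E
```

```text
True [ 0.47505579 -0.32193948  0.08628093] [-3.8  1.1  6.3]
0.4201526037647644
39.2417
scene (array([ 432.3, -315.7,  191.4,   36.8,  171.5]), 620) 0.04225917255720319
top (array([ 431.6, -320.6,  189. ,   35.7,  172.3]), 593) 0.0432139979291551
```

View pics/two4.png

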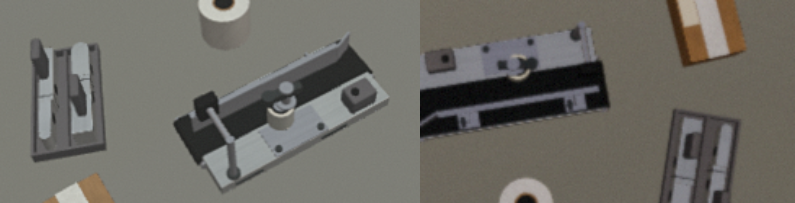

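The gauge lies flat in the pocket (left half, about (80,95)), within 1–2 mm of centre. The roller setting and the bystanders are unchanged.

```bash
python3 -c "
from h import *
print(workorder.finish_job())"
```

```text
the job is handed in; nothing more can be done
None
```

Job handed in at about 39 s on the robot clock; the call gave no verdict. By my measurements the gap is about 32 mm, the gauge's step was held against the roller for over 0.6 s, and the gauge lies flat in the empty pocket, released, with the bystanders where they stood.

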